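# Hang the dial gauge on the snap hook inside the slotted cabinet

### The arm

A 7-joint arm with a two-finger parallel gripper is mounted at the origin on a cart in front of the work surface, level with it; the furniture and walls round the work are solid. World frame = base frame: x ahead of the robot, y to its left, z up, the work surface at z = 0. Lengths are in m, angles in rad, forces in N, time in s.
With the tool pointing down it reaches from about 0.4 to 0.925 m from the base axis. Payload 4.1 kg.
Tool frame: the origin (TCP) lies midway between the tips of the shut fingers; the grasp point (between the pads) lies 19 mm behind it; z points along the fingers, x is the direction in which the jaws open and shut, and the axes are right-handed (so a half turn about z gives the same grasp; the last joint's range is limited). The gripper opens to 85 mm and grips with 20 to 120 N. Pads are 22 mm wide; open, the fingers measure 114 mm over their backs; the gripper's body (76 mm by 85 mm) begins 54 mm behind the grasp point. The pads swing forward as they close: fully open they stand 13 mm farther back than shut.
Start: joints at [-1.411, 0.398, 0.045, 1.537, -0.019, 1.207, -0.051], TCP at [0.166, 0.628, 0.231] pointing down, gripper open.
Joint ranges: [-2.82, 2.82], [-0.49, 2.23], [-1.37, 1.46], [0, 2.46], [-1.36, 4.5], [0.23, 2], [-2.94, 2.94]. Speed limits (rad/s): [2.57, 2.57, 3.14, 3.14, 3.14, 3.14, 3.14].

### API

Orientations are given as a unit quaternion [x, y, z, w].
In Python, from plant import telemetry, eyes, ticket gives the robot as it stands.
- The arm moves only by the shell command python3 -m crank 'ROWS'. ROWS is a JSON object of lists of equal length, an entry for each row: "linear": the shift along the tool's x, y, z in mm, a list of three; "angular": the turn, a rotation vector about the tool's x, y, z in rad, a list of three; "fingers": the opening, from 0 (shut) to 1 (fully open). In form: {"linear": [[tx, ty, tz], ...], "angular": [[ax, ay, az], ...], "fingers": [fingers, ...]}. A call has 1 to 12 rows; each row is the pose to reach, as a shift and turn from the pose measured when the call began, along the tool's axes at that moment; what a row does not reach only later rows make up. A row lasts 1/8 s, in which the tool goes at most 62.5 mm and 10.7 degrees, less where a joint would pass 70% of its speed; a pose out of reach is approached as far as the arm can. A call with a gripper value outside its range is refused whole. The fingers move at their own pace and stop on an object; the grip force is fixed at half the most. Time passes only in rows, so rows that repeat a pose let the fingers close. It gives the time, the measured TCP pose, the force and the opening at its end, in the units of the state.
- telemetry.observe(): the state, without advancing time (a new reading comes with each control period).
- eyes.camera(name): name is "scene" or "top" or "wrist"; returns a dict with "color" (400x640x3 uint8, red, green, blue), "fx", "fy", "cx", "cy" (pixels), "R" (3x3) and "t" (3): a world point X has camera coordinates R X + t. Camera axes: x right, y down, z forward; pixel columns grow to the right and rows downward; lengths in m; the calibration is good to about 2 mm. A picture is of the moment at which its call begins. There is no depth.
- ticket.finish_job(): hands the job in, once; it reports no verdict.
The state is a dict: "t": time; "joint_positions": joint angles; "joint_vel": joint speeds; "tau": joint torques, N m; "ee_pos": TCP position; "eef_rot": TCP orientation; "wrist_force": force on the tool from outside, world axes, zero at the start; "torque": the same for the moment, N m; "opening": finger opening in m.
Only numpy, scipy, OpenCV 4.12 (cv2) and the standard library are available. Lean on these libraries where they do the work, as an engineer would, in place of code of your own. Each camera call takes 0.05 s, during which the arm holds its last target.

### The job

Carry the dial gauge upright into the small cabinet through its narrow opening, without touching the cabinet, and hang it by its crossbar on the snap hook inside: press the bar gently down past the hook's sprung keeper until it rests in the bottom of the hook and the keeper has snapped shut above it. The hook is clamped at an unknown height, so feel for it and do not force it (at most 12 N on the hook). Let go and leave the gauge hanging still, and do not disturb the other things on the bench.

Things in the scene. Friction and masses are not known exactly. Their poses are not given: they have to be found in the camera images.
- gauge: Loose dial gauge, 0.13 to 0.2 kg, 258 mm tall, standing upright. Origin: centre of its underside; the dial faces -x, y across, z up. Grey foot 34 (x) x 50 (y) x 8 mm and round case, top at z = 44 mm. Two upright 5 mm steel wires at y = +-21 mm rise from the foot to z = 165 mm, then close in to the grip block. Same either way round for hanging.
- grip (a point): Middle of the gauge's black grip block at its top, z = 242 mm in the gauge; block 24 (x) x 14 (y) x 32 (z) mm. Take it from above, across the gauge's y. Axes as the gauge's.
- bar (a point): Middle of the gauge's crossbar, a 5 mm round steel bar along y between the two wires, centre line at z = 129 mm in the gauge. The window under it (z = 44 to 126 mm in the gauge, 37 mm wide) takes the hook.
- cabinet: Grey sheet-metal cabinet with clear sides, fixed, 150 (x) x 190 (y) x 226 mm high. Origin: centre of its underside; x from front to back, y left, z up. The front (x = -75 mm) has an opening 72 mm wide about y = 0, full height, that runs on into the roof (6 mm thick) to x = +53 mm; floor 5 mm thick. The gauge goes in level from the front; the hand stays above the roof.
- hook_mount: Steel plate on the inside of the cabinet's back, the snap hook clamped on it; axes as the cabinet's, y = 0 amid the opening. Origin 25 mm in front of the back wall: the keeper's hinge pin if the hook were clamped at its highest. Hook and pin really sit 2 to 40 mm lower, by an amount not measured. A bar centre 15 mm above the origin clears the hook at any setting, the hook passing in the window below it.
- mouth (a point): Point 22 mm before (-x) and level with the hook_mount origin: bring the bar down here. From the pin: hook of 7 mm round steel, a J open upward; front limb's inner face at x = -27.5 mm, its tip flares forward to x = -37.5 mm, top z = +8 mm, underside z = -23 mm; keeper flap 3 mm thick, to x = -23.5 mm. Bar rests in the hook's bottom at x about -21, z about -13 mm.
- keeper (a joint): Hinge of the hook's sprung keeper flap, rad: 0 shut (level, closing the hook's mouth), positive turned down, up to 1.3. Sprung: the gauge's weight alone turns it about 0.1 to 0.2 rad, not open. The bar meets it with its centre 4 mm above the pin; pressed down at the mouth (up to 4 to 6 N) it slips past 7 to 12 mm below the pin, the keeper springs shut over it, and the bar meets the hook's bottom about 17 mm below first touch.
- beaker_100: Glass beaker, 58 x 55 x 68 mm, bystander.
- timer: Small flat timer, 66 x 66 x 20 mm, bystander.
- crucible: White crucible, 44 x 44 x 36 mm, bystander.
- crucible_lid: White knobbed lid, 46 x 46 x 12 mm, bystander.
- vial_1: Small capped vial, 24 x 24 x 48 mm, bystander.
Mind the look-alikes: they are no part of the job. Of the things that look like the gauge, take the one that is nearest to the robot's base at the start.

How it is judged:
On the way, in this order (a step that is already met when the one before it is completed fails the run):
1. the gauge's crossbar is over the hook's mouth, inside the cabinet (x of bar in the frame of hook_mount between -0.028 and -0.01 m and y of bar in the frame of hook_mount between -0.012 and 0.012 m and z of bar in the frame of hook_mount between -0.042 and 0.05 m), for 0.1 s.
2. the gauge presses the keeper down (value of joint keeper above 0.25 rad and contact force between gauge and hook_mount above 1 N), for 0.02 s.
At the end, for the whole second after the job is handed in: The gauge hangs still (under 0.1 m/s) from the hook alone, upright within 0.3 rad, its crossbar in the bottom of the hook (within 15 mm sideways of the hook), the keeper shut above it (under 0.04 rad), touching nothing of the cabinet (x of bar in the frame of hook_mount between -0.028 and -0.006 m and y of bar in the frame of hook_mount between -0.015 and 0.015 m and z of bar in the frame of hook_mount between -0.06 and -0.012 m and value of joint keeper below 0.04 rad and contact force between gauge and hook_mount above 0.6 N and contact force between gauge and cabinet below 0.05 N and angle between gauge's own z axis and vertical below 0.3 rad and linear speed of gauge below 0.1 m/s).
It fails at once if the gauge or the robot touches the cabinet (over 1 N) (contact force between any of gauge, the arm, the fingers and cabinet above 1 N).
It fails at once if the gauge is pressed on the hook or its mount with more than 12 N (contact force between gauge and hook_mount above 12 N).
It fails at once if the robot itself touches the hook or keeper (contact force between any of the arm, the fingers and hook_mount above 1 N).
It fails at once if the gauge is tipped over (more than 0.6 rad) (angle between gauge's own z axis and vertical above 0.6 rad).
It fails at once if a bystander is disturbed (moved over 20 mm) (distance of any of beaker_100, timer, crucible, crucible_lid, vial_1 from where it was at the start of the episode above 0.02 m).
It also fails if it takes over 56 s, if anything falls off the work surface, if the arm or the gripper's body presses on something with over 40 N, if the wrist force passes 120 N, or if a joint passes its speed limit or range.

## Working session

There is one attempt and no reset: what is moved stays moved. The work goes in short steps, Python scripts to look and compute and a shell command to move; the robot and the scene stay as the last step left them, time stands still between calls to the robot, and variables do not carry over. Pictures are saved under pics/ and viewed, and the job is handed in when it is done.

```bash
ls; mkdir -p pics; python3 - <<'E'
from plant import telemetry, eyes, ticket
import cv2
print(telemetry.observe())
for n in ["scene","top","wrist"]:
    c=eyes.camera(n); cv2.imwrite(f"pics/{n}0.png",c["color"][:,:,::-1]); print(n,{k:v for k,v in c.items() if k!="color"})
E
```

```text
pics
{'t': 0.0, 'joint_positions': array([-1.41101125,  0.39915624,  0.04501734,  1.53792165, -0.01869215,
        1.20692047, -0.05068317]), 'joint_vel': array([ 2.53636469e-04,  1.09528545e-03,  2.22043889e-04,  6.14007881e-05,
       -7.03586320e-04, -5.32298159e-04, -8.36754909e-05]), 'tau': array([-2.23867100e-04, -4.75132513e+01,  1.36453070e+00, -2.54220003e+01,
        1.16260699e-02,  9.29950416e-03,  1.48059519e-05]), 'ee_pos': array([0.16614325, 0.62772277, 0.23026774]), 'eef_rot': array([ 7.92389951e-01,  6.10014083e-01, -7.42903672e-04,  6.57820559e-04]), 'wrist_force': array([0.13410606, 0.2117314 , 0.33187929]), 'torque': array([-0.01469565, -0.03682049,  0.0012424 ]), 'opening': 0.08543225508561587}
scene {'fx': 476.64717552160477, 'fy': 476.64717552160477, 'cx': 317.5959832087146, 'cy': 200.92999058595365, 'R': array([[ 0.45403718, -0.89093666, -0.00906148],
       [-0.69751574, -0.34910181, -0.62577929],
       [ 0.55436633,  0.29044759, -0.77994755]]), 't': array([-0.20675912,  0.50589475,  0.9312447 ])}
top {'fx': 375.68161979811214, 'fy': 375.68161979811214, 'cx': 318.5672122182569, 'cy': 199.198474323993, 'R': array([[ 0.01697875, -0.99966168,  0.0197042 ],
       [-0.99355527, -0.01907736, -0.11173173],
       [ 0.11206983, -0.01768015, -0.99354304]]), 't': array([0.0329374 , 0.57194461, 1.15507755])}
wrist {'fx': 326.00211171461865, 'fy': 326.00211171461865, 'cx': 321.6055140463728, 'cy': 198.85120063211411, 'R': array([[ 0.25603344,  0.96666477, -0.00246914],
       [ 0.9277487 , -0.24500694,  0.28152078],
       [ 0.27153127, -0.07436947, -0.95955195]]), 't': array([-0.65153181, -0.03649684,  0.37890762])}
```

View pics/scene0.png

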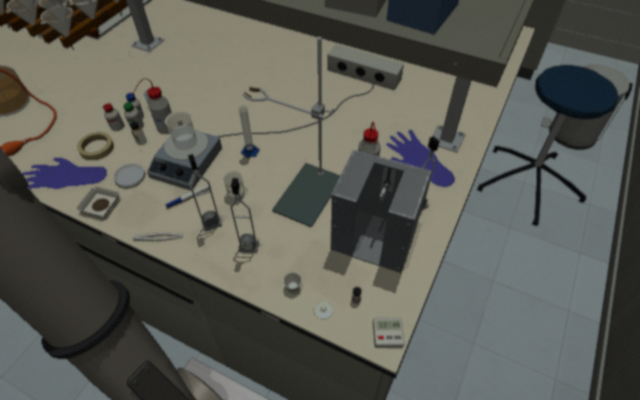

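View pics/top0.png

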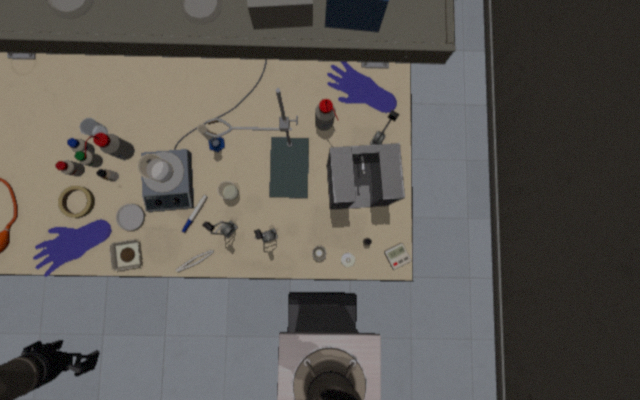

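View pics/wrist0.png

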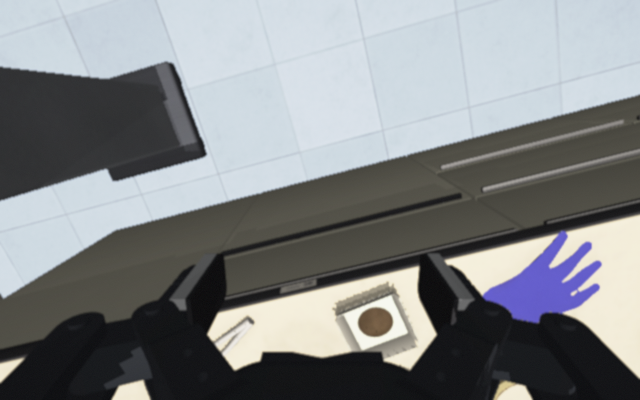

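```bash
cat > h.py <<'E'
import numpy as np, cv2
from plant import telemetry, eyes, ticket
def ray(c,u,v):
    R=np.array(c["R"]);t=np.array(c["t"])
    d=R.T@np.array([(u-c["cx"])/c["fx"],(v-c["cy"])/c["fy"],1]); return -R.T@t,d
def onz(c,u,v,z):
    o,d=ray(c,u,v); return o+d*(z-o[2])/d[2]
def tri(*crs):
    A=np.zeros((3,3));b=np.zeros(3)
    rs=[ray(*x) for x in crs]
    for o,d in rs:
        d=d/np.linalg.norm(d);P=np.eye(3)-np.outer(d,d);A+=P;b+=P@o
    X=np.linalg.solve(A,b); return X,[float(np.linalg.norm(np.cross(X-o,d/np.linalg.norm(d))))*1000 for o,d in rs]
def proj(c,X):
    p=np.array(c["R"])@X+c["t"]; return c["fx"]*p[0]/p[2]+c["cx"],c["fy"]*p[1]/p[2]+c["cy"]
def crop(c,u0,v0,u1,v1,k,fn):
    im=cv2.resize(c["color"][v0:v1,u0:u1,::-1],None,fx=k,fy=k,interpolation=cv2.INTER_CUBIC); im=np.clip(im.astype(float)*1.5,0,255).astype(np.uint8)
    for u in range((u0+9)//10*10,u1,10):
        x=int((u-u0+.5)*k); cv2.line(im,(x,0),(x,8 if u%50 else 16),(0,255,0),1); cv2.putText(im,str(u),(x-10,28),0,.35,(0,255,0),1)
    for v in range((v0+9)//10*10,v1,10):
        y=int((v-v0+.5)*k); cv2.line(im,(0,y),(8,y),(0,255,0),1); cv2.putText(im,str(v),(10,y+4),0,.35,(0,255,0),1)
    cv2.imwrite(fn,im)
E
python3 - <<'E'
from h import *
c=eyes.camera("scene"); crop(c,160,130,290,270,4,"pics/s1.png"); crop(c,320,120,450,280,4-0.3,"pics/s2.png")
c=eyes.camera("top"); crop(c,190,130,420,280,3.4,"pics/t1.png")
for p in [(228,232),(205,225),(268,240),(258,233),(392,117)]: print(p,onz(c,*p,.0),onz(c,*p,.24))
E
```

```text
(228, 232) [0.46374844 0.33050317 0.        ] [0.45869455 0.27773263 0.24      ]
(205, 225) [0.48477782 0.40474132 0.        ] [0.47555583 0.3372565  0.24      ]
(268, 240) [0.44050494 0.20212377 0.        ] [0.440058   0.17479852 0.24      ]
(258, 233) [0.46223064 0.23476831 0.        ] [0.45747758 0.20097279 0.24      ]
(392, 117) [ 0.85570977 -0.19780702  0.        ] [ 0.77296764 -0.14586445  0.24      ]
```

View pics/s1.png

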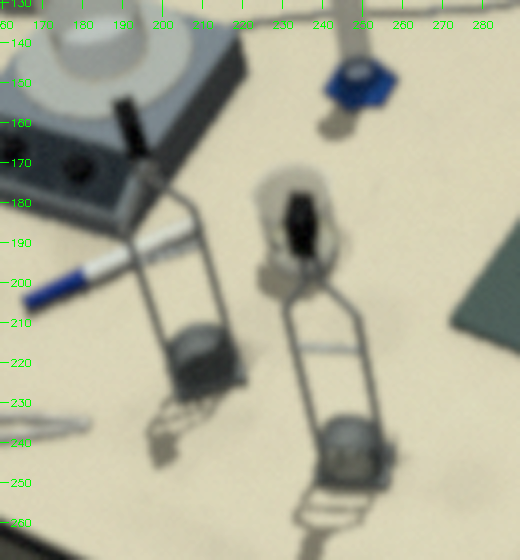

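View pics/s2.png

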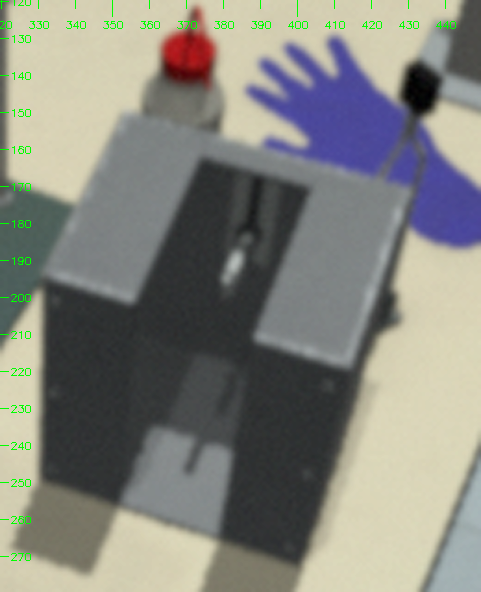

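View pics/t1.png

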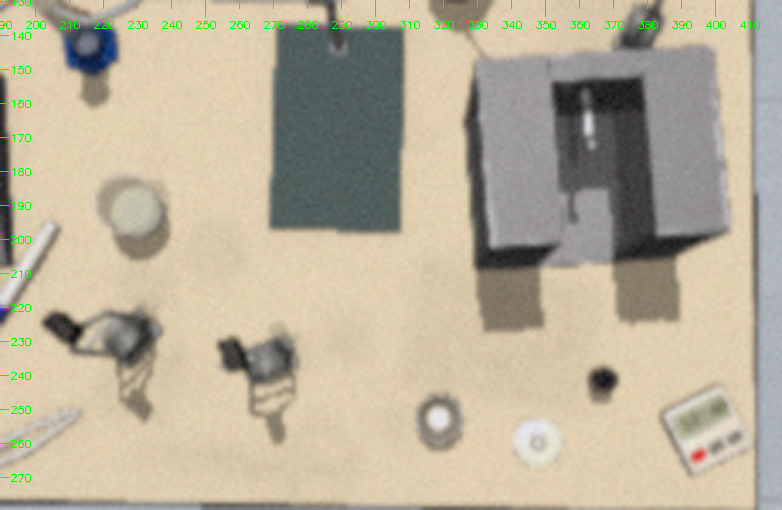

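```bash
python3 - <<'E'
from h import *
s=eyes.camera("scene");t=eyes.camera("top")
def blk(c,u0,v0,u1,v1,th):
    g=c["color"][v0:v1,u0:u1].max(2); m=(g<th); vs,us=np.nonzero(m); return us.mean()+u0,vs.mean()+v0,m.sum(),us.min()+u0,us.max()+u0,vs.min()+v0,vs.max()+v0
a=blk(s,222,172,248,200,60);b=blk(t,248,225,261,241,60);print(a,b)
print("grip",tri((s,*a[:2]),(t,*b[:2])))
print("bar ends",onz(s,235,216,.129),onz(s,249,217,.129))
# cabinet
g=[(330,147),(400,143),(403,198),(334,203)]
P=[onz(t,*p,.226) for p in g];print("roof top",np.round(P,4),np.mean(P,0))
for i in range(4): print(np.linalg.norm(P[i]-P[(i+1)%4]))
g=[(354,151),(413,168.5),(332,194.5),(414,219)]
P=[onz(s,*p,.226) for p in g];print("roof scene BL BR FL FR",np.round(P,4),np.mean(P,0))
crop(s,325,140,425,280,4.2,"pics/s3.png")
crop(t,320,135,412,215,8,"pics/t3.png");crop(t,240,220,310,260,10,"pics/t4.png")
E
```

```text
(np.float64(235.25384615384615), np.float64(187.43846153846152), np.int64(130), np.int64(231), np.int64(240), np.int64(178), np.int64(199)) (np.float64(257.86486486486484), np.float64(233.64864864864865), np.int64(37), np.int64(255), np.int64(260), np.int64(230), np.int64(237))
grip (array([0.45556177, 0.2023356 , 0.23569916]), [0.5696230812657133, 0.5696230812657042])
bar ends [0.4488452  0.21760283 0.129     ] [0.46136121 0.18594635 0.129     ]
roof top [[ 0.6908  0.0185  0.226 ]
 [ 0.706  -0.1702  0.226 ]
 [ 0.5568 -0.1771  0.226 ]
 [ 0.54    0.0059  0.226 ]] [ 0.62341082 -0.08073708  0.226     ]
0.18925671752382667
0.14929637530879364
0.18370169482912363
0.15128804413748337
roof scene BL BR FL FR [[ 0.6851  0.0171  0.226 ]
 [ 0.6943 -0.1283  0.226 ]
 [ 0.5404  0.0052  0.226 ]
 [ 0.5576 -0.1799  0.226 ]] [ 0.61933484 -0.07147662  0.226     ]
```

View pics/t3.png

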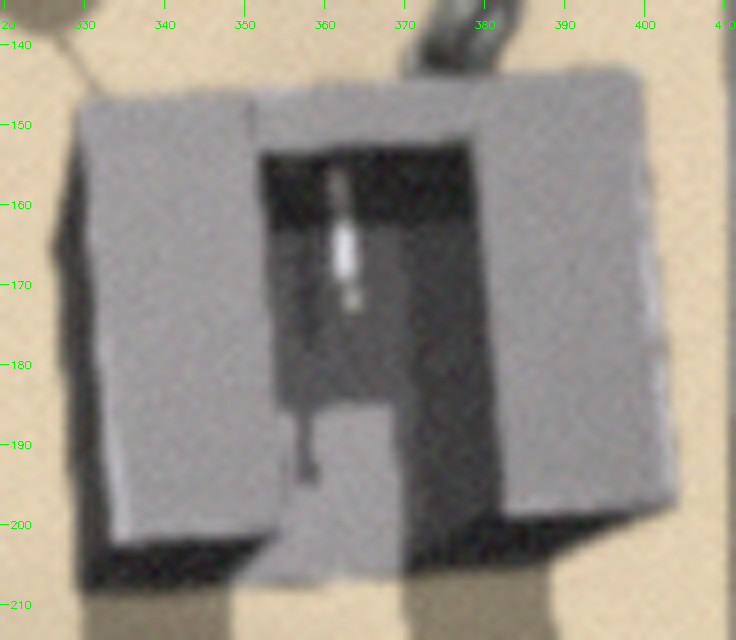

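View pics/t4.png

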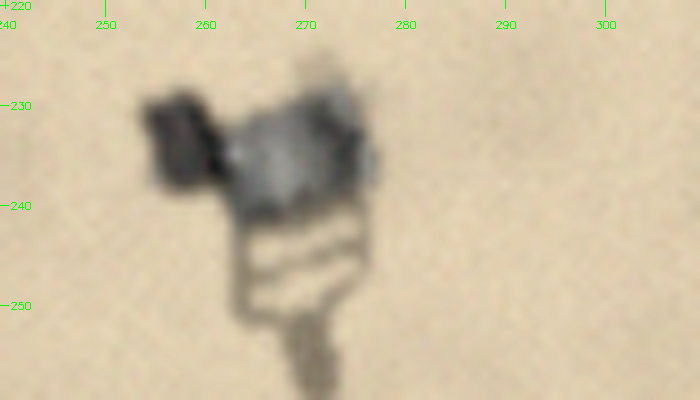

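View pics/s3.png

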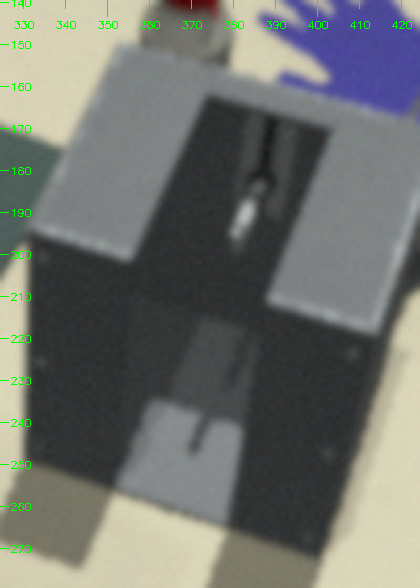

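```bash
python3 - <<'E'
from h import *
w=eyes.camera("wrist"); C=-w["R"].T@w["t"]; st=telemetry.observe()
from scipy.spatial.transform import Rotation as Ro
T=Ro.from_quat(st["eef_rot"]).as_matrix(); print(C, T.T@(C-st["ee_pos"]), T.T@w["R"][2], T)
s=eyes.camera("scene");t=eyes.camera("top")
print(tri((s,191,165),(t,208,226)), "decoy grip")
print("base?",[onz(t,*p,.0) for p in [(318,254),(348,260),(367,241)]])
print("gauge foot",onz(t,269,236,.044),onz(s,254,245,.044))
E
```

```text
[0.09786353 0.64929909 0.37297922] [ 0.00273171 -0.07151805 -0.14177843] [-0.00099295  0.2814091   0.95958738] [[ 2.55847067e-01  9.66717269e-01  9.05973991e-06]
 [ 9.66717264e-01 -2.55847065e-01 -1.05768761e-04]
 [-9.99305799e-05  3.58188343e-05 -9.99999994e-01]]
(array([0.47201581, 0.33440916, 0.22959657]), [2.519268935328297, 2.5192689353283857]) decoy grip
base? [array([0.39881608, 0.04153318, 0.        ]), array([ 0.38142725, -0.05452398,  0.        ]), array([ 0.44272375, -0.11515596,  0.        ])]
gauge foot [0.45273518 0.19443023 0.044     ] [0.44211492 0.17126733 0.044     ]
```

```bash
python3 -m crank '{"linear":[[0,0,-60],[0,0,-120],[-20,25,-170],[-60,70,-170],[-100,118,-170],[-140,165,-170],[-180,212,-170],[-220,260,-170],[-260,305,-170],[-300,352,-170],[-346,406,-170],[-346,406,-170]],"angular":[[0,0,0],[0,0,0],[0,0,-0.05],[0,0,-0.1],[0,0,-0.16],[0,0,-0.22],[0,0,-0.28],[0,0,-0.34],[0,0,-0.4],[0,0,-0.46],[0,0,-0.55],[0,0,-0.55]],"fingers":[1,1,1,1,1,1,1,1,1,1,1,1]}'
python3 - <<'E'
from h import *
w=eyes.camera("wrist"); cv2.imwrite("pics/w1.png",w["color"][:,:,::-1]); print(telemetry.observe())
E
```

```text
t: 2.0
ee_pos: [0.4727, 0.1844, 0.4018]
eef_rot: [0.601, 0.799, 0.0, 0.001]
wrist_force: [-0.7, 0.9, 0.4]
opening: 0.0851
{'t': 2.05, 'joint_positions': array([-0.8373769 ,  0.0542603 ,  0.39899533,  1.60419986, -0.02039772,
        1.48660105,  1.41760848]), 'joint_vel': array([-0.038455  , -0.00140863, -0.0662558 ,  0.00735697, -0.01888384,
        0.00313648, -0.03698638]), 'tau': array([ -0.25306949, -27.13078558,   0.2693669 , -26.97006941,
        -0.10908362,   0.04735893,   0.11004111]), 'ee_pos': array([0.47194164, 0.1863237 , 0.40162243]), 'eef_rot': array([5.99908864e-01, 8.00068157e-01, 1.79766708e-04, 5.17655386e-04]), 'wrist_force': array([0.77285367, 0.16536904, 0.25724356]), 'torque': array([-0.03887889,  0.02579047, -0.03292785]), 'opening': 0.08527175957884761}
```

View pics/w1.png

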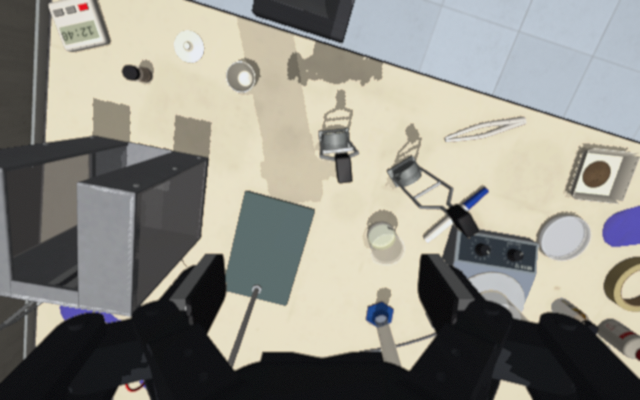

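```bash
python3 - <<'E'
from h import *
w=eyes.camera("wrist");t=eyes.camera("top");s=eyes.camera("scene")
crop(w,305,85,385,195,5,"pics/w2.png"); crop(w,0,120,225,330,3.2,"pics/w3.png")
import pickle; pickle.dump((w,t,s),open("v1.pkl","wb"))
E
```

```text
(no output)
```

View pics/w2.png

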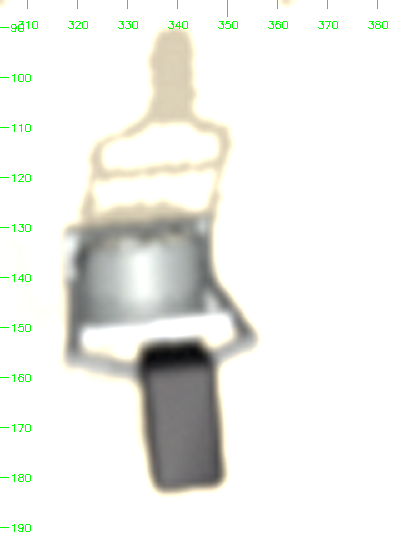

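View pics/w3.png

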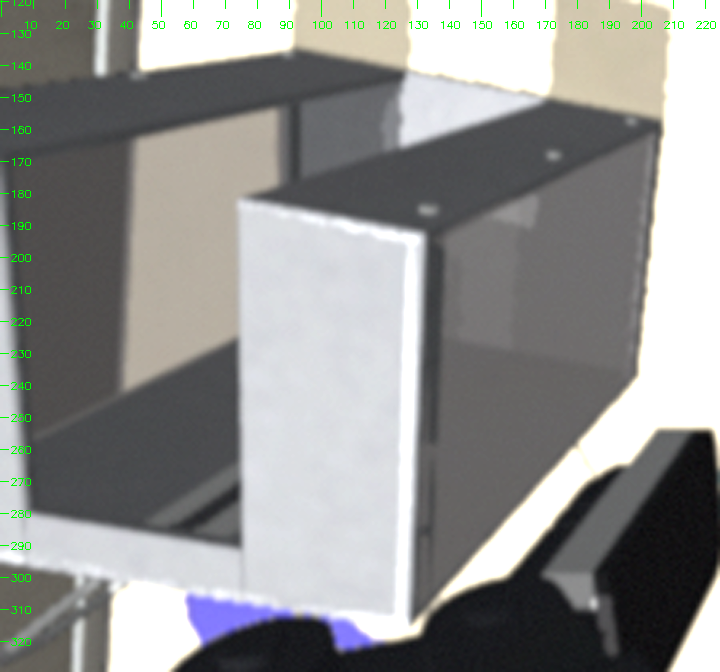

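```bash
python3 - <<'E'
from h import *
import pickle
w,t,s=pickle.load(open("v1.pkl","rb"))
P=[onz(w,*p,.258) for p in [(333.5,159.5),(346.5,158),(349.5,180.5),(336.5,182.5)]]
print(np.round(P,4),np.mean(P,0));
for i in range(4):
    d=P[(i+1)%4]-P[i]; print(np.linalg.norm(d),np.degrees(np.arctan2(d[1],d[0])))
A=onz(w,320,157,.165);B=onz(w,354.5,152,.165);d=B-A;print("wires",A,B,(A+B)/2,np.linalg.norm(d),np.degrees(np.arctan2(d[1],d[0]))-90)
# foot at z 0.008 edges? case bottom
# cabinet front-right etc from wrist: roof corners z=.226
for n,p in dict(FL=(132,192),FLi=(74,182),BL=(130,312)).items(): 
    print(n,onz(w,*p,.226))
print("base FL",onz(w,206,158,0))
E
```

```text
[[0.4468 0.1921 0.258 ]
 [0.4424 0.2027 0.258 ]
 [0.461  0.2114 0.258 ]
 [0.466  0.2007 0.258 ]] [0.45404267 0.20172454 0.258     ]
0.011504942065688282 112.90030631222642
0.02054389412774513 25.02151704152419
0.011791236979588816 -64.73045030211617
0.021022834843558224 -155.77996426824848
wires [0.4624378  0.18368099 0.165     ] [0.44562101 0.22050164 0.165     ] [0.45402941 0.20209132 0.165     ] 0.04047918244176497 24.54720206942332
FL [0.5402234  0.00903588 0.226     ]
FLi [ 0.54606801 -0.04797227  0.226     ]
BL [0.68229272 0.02407641 0.226     ]
base FL [0.54312888 0.00711853 0.        ]
```

```bash
python3 -m crank '{"linear":[[10,-6,30],[20,-13,70],[20,-13,100],[20,-13,100],[20,-13,100]],"angular":[[0,0,-0.07],[0,0,-0.14],[0,0,-0.14],[0,0,-0.14],[0,0,-0.14]],"fingers":[1,1,1,1,1]}'
python3 - <<'E'
from h import *
from scipy.spatial.transform import Rotation as Ro
w=eyes.camera("wrist"); cv2.imwrite("pics/w4.png",w["color"][:,:,::-1]); st=telemetry.observe(); print(st["ee_pos"],st["joint_vel"].round(3))
T=Ro.from_quat(st["eef_rot"]).as_matrix(); print(np.degrees(np.arctan2(T[1,0],T[0,0])), T[:,2]); print((T.T@(np.array([.454,.202,.223])-st["ee_pos"]))*1000)
crop(w,270,200,380,330,5,"pics/w5.png")
E
```

```text
t: 2.82
ee_pos: [0.4515, 0.2083, 0.3026]
eef_rot: [0.538, 0.843, 0.001, -0.0]
wrist_force: [-1.0, 1.2, 0.4]
opening: 0.0857
[0.45189709 0.20814447 0.30290138] [ 0.006 -0.004  0.007 -0.003 -0.    -0.002  0.001]
114.8898876872059 [ 0.00181239  0.00244319 -0.99999537]
[-6.57495237 -0.89196721 79.88981105]
```

View pics/w4.png

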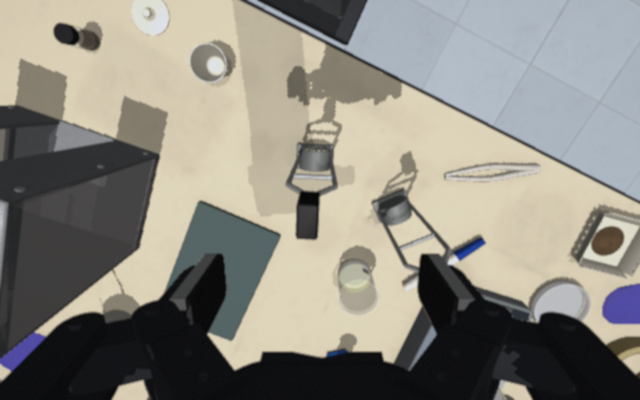

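View pics/w5.png

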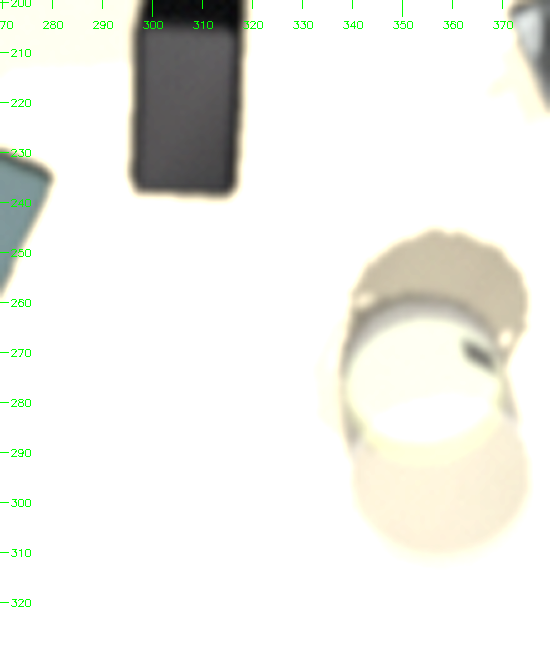

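```bash
python3 - <<'E'
from h import *
from scipy.spatial.transform import Rotation as Ro
w=eyes.camera("wrist"); st=telemetry.observe()
P=[onz(w,*p,.258) for p in [(297,205),(318,205),(317,238),(296,238)]]; m=np.mean(P,0)
for i in range(4):
    d=P[(i+1)%4]-P[i]; print(np.linalg.norm(d),np.degrees(np.arctan2(d[1],d[0])))
T=Ro.from_quat(st["eef_rot"]).as_matrix(); m[2]=.223; print(m,st["ee_pos"],(T.T@(m-st["ee_pos"]))*1000)
E
```

```text
0.012603554966549474 114.85799930096086
0.021426817670366038 23.044523713705424
0.012994636205272036 -65.14971720382204
0.02144100890645787 -158.00022606926575
[0.45439789 0.20176613 0.223     ] [0.45202377 0.2079155  0.30291133] [-6.69122453 -0.65506865 79.90038104]
```

```bash
python3 -m crank '{"linear":[[-7,-1,0],[-7,-1,20],[-7,-1,45],[-7,-1,70],[-7,-1,79],[-7,-1,79],[-7,-1,79],[-7,-1,79],[-7,-1,79],[-7,-1,79],[-7,-1,79],[-7,-1,79]],"angular":[[0,0,0.01],[0,0,0.01],[0,0,0.01],[0,0,0.01],[0,0,0.01],[0,0,0.01],[0,0,0.01],[0,0,0.01],[0,0,0.01],[0,0,0.01],[0,0,0.01],[0,0,0.01]],"fingers":[0.8,0.6,0.6,0.6,0.6,0.5,0.3,0,0,0,0,0]}'
python3 - <<'E'
from h import *
w=eyes.camera("wrist"); cv2.imwrite("pics/w6.png",w["color"][:,:,::-1]); s=eyes.camera("scene"); crop(s,200,150,290,270,5,"pics/s6.png");print(telemetry.observe()["ee_pos"])
E
```

```text
t: 4.42
ee_pos: [0.4553, 0.2016, 0.225]
eef_rot: [0.543, 0.84, 0.003, 0.001]
wrist_force: [0.9, -0.1, 5.9]
opening: 0.0134
[0.45527426 0.20167485 0.22504509]
```

View pics/w6.png

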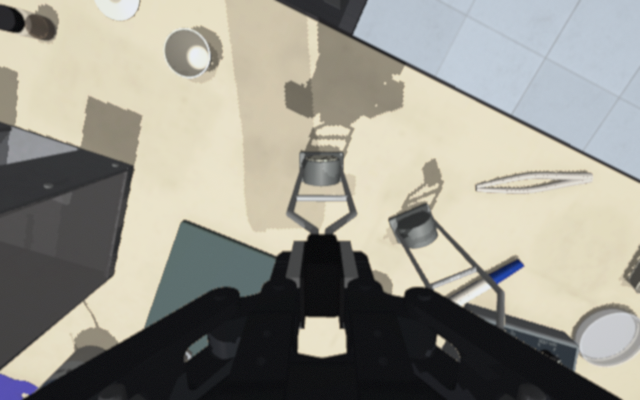

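View pics/s6.png

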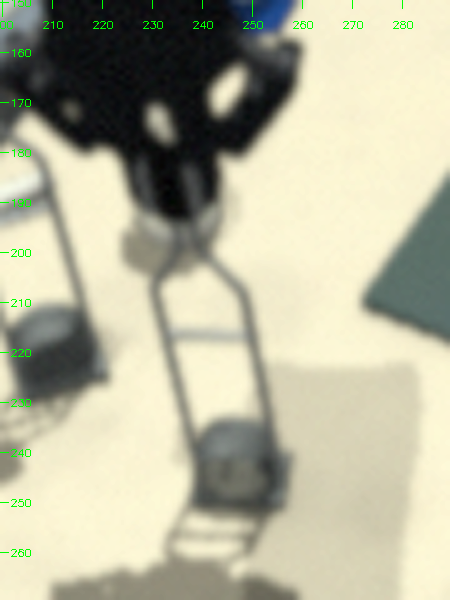

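```bash
python3 -m crank '{"linear":[[0,0,-10],[0,0,-35],[0,0,-65],[-20,-6,-90],[-55,-17,-100],[-95,-30,-100],[-135,-42,-100],[-175,-55,-100],[-215,-68,-100],[-255,-80,-100],[-282,-89,-100],[-282,-89,-100]],"angular":[[0,0,0],[0,0,0],[0,0,0],[0,0,0.03],[0,0,0.07],[0,0,0.12],[0,0,0.17],[0,0,0.22],[0,0,0.27],[0,0,0.32],[0,0,0.335],[0,0,0.335]],"fingers":[0,0,0,0,0,0,0,0,0,0,0,0]}'
python3 - <<'E'
from h import *
import pickle
v={n:eyes.camera(n) for n in ("wrist","top","scene")}; pickle.dump(v,open("v2.pkl","wb"))
cv2.imwrite("pics/w7.png",v["wrist"]["color"][:,:,::-1]); crop(v["scene"],310,60,450,290,2.6,"pics/s7.png");crop(v["top"],300,130,412,270,4.2,"pics/t7.png");st=telemetry.observe();print(st["ee_pos"],st["wrist_force"],st["opening"])
E
```

```text
t: 6.02
ee_pos: [0.4879, -0.0971, 0.3234]
eef_rot: [0.678, 0.735, 0.002, -0.0]
wrist_force: [-0.3, -0.0, -1.8]
opening: 0.0135
[ 0.48894058 -0.09208903  0.32346927] [ 0.12771156  0.14036258 -1.50559455] 0.013384296189920165
```

View pics/w7.png

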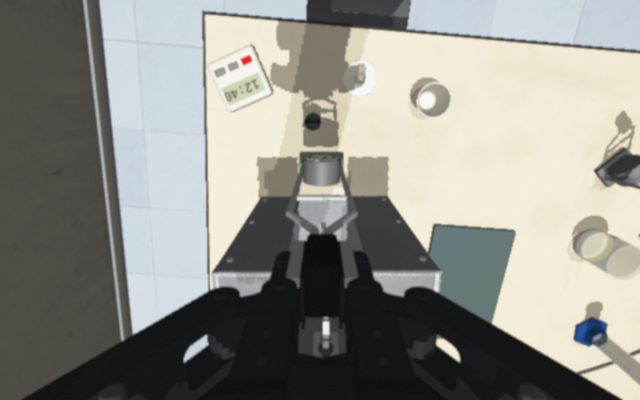

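View pics/s7.png

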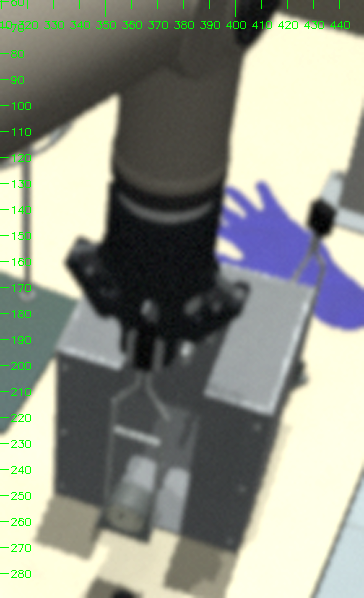

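View pics/t7.png

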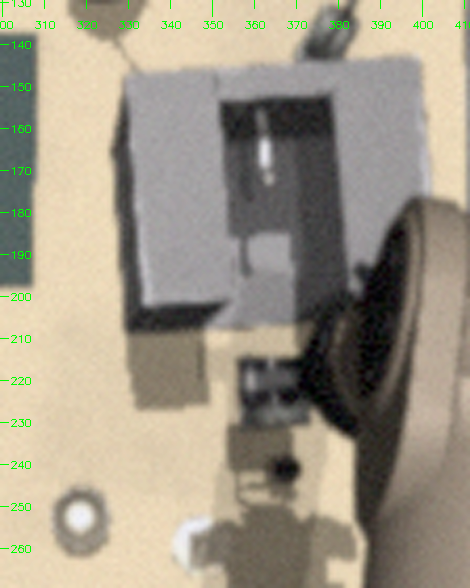

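```bash
python3 - <<'E'
from h import *
import pickle
v=pickle.load(open("v2.pkl","rb")); w=v["wrist"]
crop(w,205,180,445,300,3.3,"pics/w8.png"); crop(w,290,290,360,370,7,"pics/w9.png")
E
```

```text
(no output)
```

View pics/w8.png

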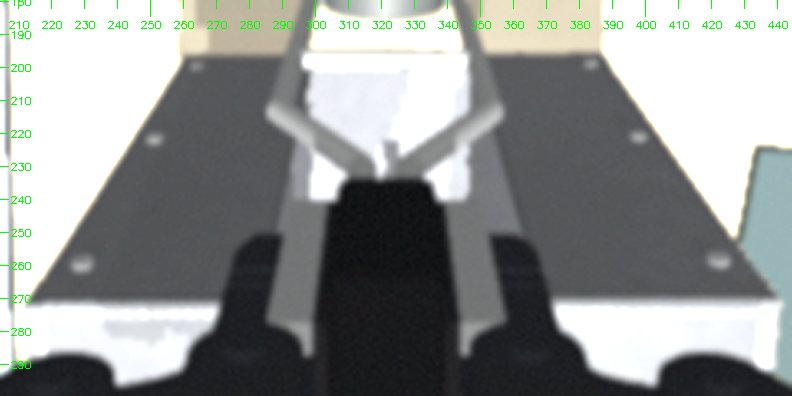

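View pics/w9.png

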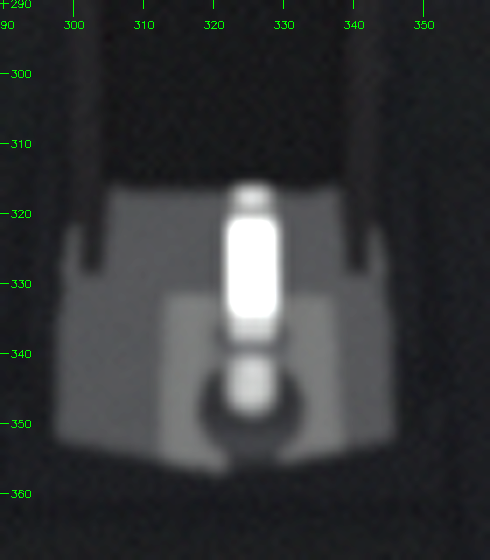

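```bash
cat > fit.py <<'E'
from h import *
import pickle
from scipy.optimize import least_squares
v=pickle.load(open("v2.pkl","rb")); w1,t0,s0=pickle.load(open("v1.pkl","rb"))
w,t=v["wrist"],v["top"]
Z=.226
obs=[(w,213.5,271.5,-75,-95,Z),(w,441,271,-75,95,Z),(w,260,196.6,-75,-95,0),(w,387,196.5,-75,95,0),
(t,329.3,147.2,75,95,Z),(t,399.5,143,75,-95,Z),(t,403.5,198,-75,-95,Z),(t,333.5,202.5,-75,95,Z),(t,352.2,153.7,53,36,Z),(t,378,152,53,-36,Z),(t,382.2,198.8,-75,-36,Z),
(w1,132,192,-75,95,Z),(w1,74,182,-75,36,Z),(w1,130,312,75,95,Z),(w1,206,158,-75,95,0),
(s0,354,150.5,75,95,Z),(s0,332,194.5,-75,95,Z),(s0,414.3,219,-75,-95,Z),(s0,329.5,249.5,-75,95,0),(s0,402,272,-75,-95,0)]
def W(p,x,y,z):
    c,s=np.cos(p[2]),np.sin(p[2]); return np.array([p[0]+c*x-s*y,p[1]+s*x+c*y,z])
def res(p): return np.concatenate([np.array(proj(c,W(p,x/1e3,y/1e3,z)))-(a,b) for c,a,b,x,y,z in obs])
if __name__=="__main__":
    r=least_squares(res,[.62,-.08,.085],loss="soft_l1"); p=r.x; print(p,np.degrees(p[2])); print(res(p).reshape(-1,2).round(1).tolist())
    pickle.dump(p,open("cab.pkl","wb"))
    for n,a,b in [("tip",(325.5,316),(363.8,173.5)),("tb",(325.5,320.5),(363.2,170.5)),("be",(325.5,336),(362,161.5))]:
        X,e=tri((w,*a),(t,*b)); d=X-W(p,0,0,0); c,s=np.cos(p[2]),np.sin(p[2]); print(n,X.round(4),"cab",c*d[0]+s*d[1],-s*d[0]+c*d[1],e)
    st=telemetry.observe(); print(st["ee_pos"])
    d=st["ee_pos"]-W(p,0,0,0); print("TCP in cab",c*d[0]+s*d[1],-s*d[0]+c*d[1])
E
python3 fit.py
```

```text
[ 0.62385453 -0.07936344  0.08601528] 4.928312406829763
[[-3.5, 0.9], [1.0, 0.0], [-0.3, -0.3], [0.8, -1.0], [-0.5, -0.1], [-0.5, -0.3], [0.8, -0.1], [-0.6, 0.1], [-0.9, 0.0], [-0.0, 0.1], [-0.0, 0.5], [-0.3, 0.6], [-2.0, -0.6], [-2.9, 5.4], [1.3, -0.9], [-0.9, -1.5], [-1.4, -0.8], [-0.1, 0.2], [0.1, -0.1], [-1.3, 1.2]]
tip [ 0.6301 -0.0794  0.1733] cab 0.006193508995739558 -0.0005409547213755912 [0.6578085302859012, 0.6578085302859878]
tb [ 0.6397 -0.0785  0.1678] cab 0.01584407472239398 -0.0004497634512143522 [0.6140800130409136, 0.614080013040942]
be [ 0.6676 -0.0761  0.1577] cab 0.04389663304796125 -0.0005439576661255747 [0.7838953715558985, 0.7838953715559177]
[ 0.48894058 -0.09208903  0.32346927]
TCP in cab -0.13550841361270904 -0.0010881901892814596
```

```bash
python3 - <<'E'
from fit import *
p=pickle.load(open("cab.pkl","rb"))
crop(s0,360,150,420,230,7,"pics/s8.png"); crop(t0,345,145,385,185,13,"pics/t8.png"); crop(v["scene"],335,180,400,270,6,"pics/s9.png")
bar=np.array([.4889,-.0921,.3235-.096]); 
for px in (44,47,50):
  print(px)
  for dz in (.160,.165,.170):
    for n,x,z in [("flare",-37.5,.008),("limbin",-27.5,0),("keep",-23.5,.0015),("pin",0,.0015)]:
      X=W(p,(px+x)/1e3,-.0005,dz+z); print(dz,n,*[np.round(proj(c,X),1) for c in (w,t0,s0)])
for e in (-.021,.021): print("bar exp",proj(v["scene"],bar+np.array([-e*np.sin(p[2]),e*np.cos(p[2]),0])))
E
```

```text
44
0.16 flare [324.9 313.3] [363.3 173.8] [380.5 196.2]
0.16 limbin [324.8 316.6] [362.6 170.9] [381.4 195.3]
0.16 keep [324.9 320.7] [362.6 169.4] [382.  193.7]
0.16 pin [324.9 338.7] [361.9 161.3] [384.9 186.7]
0.165 flare [324.9 316.3] [363.5 173.5] [380.7 194.8]
0.165 limbin [324.9 319.6] [362.9 170.5] [381.6 193.9]
0.165 keep [324.9 323.6] [362.8 169. ] [382.2 192.3]
0.165 pin [325.  341.8] [362.1 160.9] [385.1 185.4]
0.17 flare [325.  319.3] [363.8 173.2] [380.9 193.5]
0.17 limbin [324.9 322.6] [363.1 170.2] [381.8 192.6]
0.17 keep [325.  326.7] [363.1 168.7] [382.4 191. ]
0.17 pin [325.  345.1] [362.4 160.5] [385.3 184. ]
47
0.16 flare [324.9 315.8] [363.2 172.8] [380.8 195.3]
0.16 limbin [324.8 319. ] [362.5 169.8] [381.8 194.4]
0.16 keep [324.9 323. ] [362.5 168.3] [382.3 192.8]
0.16 pin [324.9 340.9] [361.8 160.2] [385.2 185.9]
0.165 flare [325.  318.7] [363.5 172.4] [381.  193.9]
0.165 limbin [324.9 321.9] [362.8 169.5] [382. 193.]
0.165 keep [324.9 326. ] [362.7 168. ] [382.5 191.4]
0.165 pin [325.  344.1] [362.1 159.9] [385.4 184.5]
0.17 flare [325.  321.8] [363.7 172.1]
[... 252 characters left out ...]
] [362.4 168.8] [382.1 193.5]
0.16 keep [324.9 325.3] [362.4 167.3] [382.7 191.9]
0.16 pin [324.9 343.2] [361.7 159.2] [385.6 185. ]
0.165 flare [325.  321.2] [363.4 171.4] [381.4 193. ]
0.165 limbin [324.9 324.3] [362.7 168.5] [382.3 192.1]
0.165 keep [324.9 328.3] [362.6 167. ] [382.9 190.6]
0.165 pin [325.  346.4] [362.  158.8] [385.8 183.6]
0.17 flare [325.  324.3] [363.6 171.1] [381.6 191.6]
0.17 limbin [325.  327.4] [362.9 168.1] [382.6 190.8]
0.17 keep [325.  331.5] [362.9 166.6] [383.1 189.2]
0.17 pin [325.  349.7] [362.2 158.4] [386.  182.3]
bar exp (np.float64(372.6393608567926), np.float64(230.07212408324614))
bar exp (np.float64(353.58998016037367), np.float64(224.0320505650358))
```

View pics/s8.png

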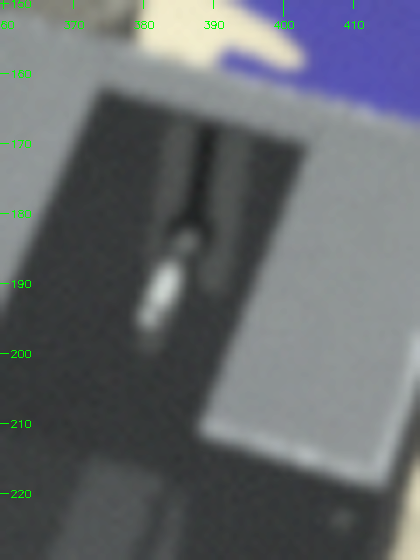

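View pics/t8.png

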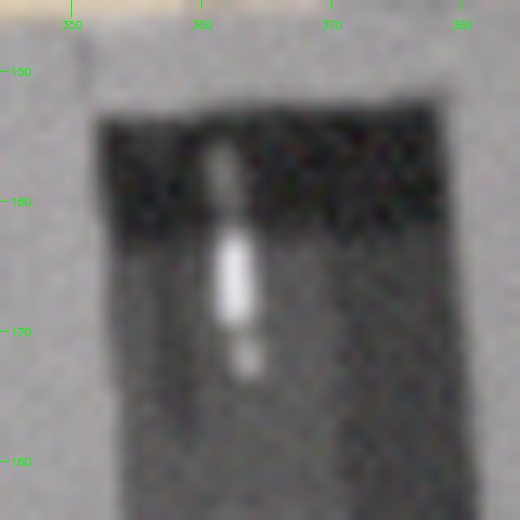

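View pics/s9.png

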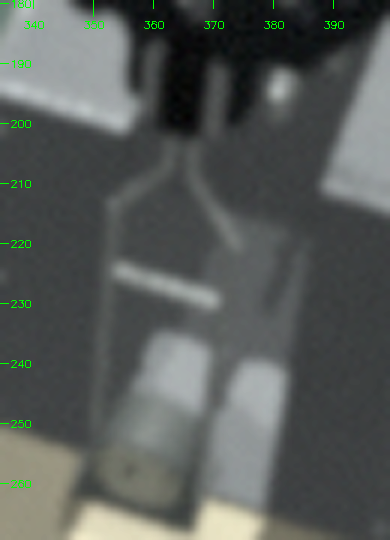

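```bash
cat > go.py <<'E'
import sys
from fit import *
from scipy.spatial.transform import Rotation as Ro
p=pickle.load(open("cab.pkl","rb"))
def rep(x,y,z):
    st=telemetry.observe(); T=Ro.from_quat(st["eef_rot"]).as_matrix(); e=st["ee_pos"]
    d=e-W(p,0,0,0); c,s=np.cos(p[2]),np.sin(p[2])
    print("t",st["t"],"cab mm",np.round([1e3*(c*d[0]+s*d[1]),1e3*(-s*d[0]+c*d[1]),1e3*e[2]],1),"yaw err tool(rad)",round(np.arctan2(T[1,0],T[0,0])-np.pi/2-p[2],4),"down",T[:,2].round(4))
    print("to go lin",np.round(T.T@(W(p,x/1e3,y/1e3,z/1e3)-e)*1e3,1),"F",st["wrist_force"].round(2),"M",st["torque"].round(3),"op",round(st["opening"],4))
if __name__=="__main__": rep(*map(float,sys.argv[1:4]))
E
python3 -m crank '{"linear":[[0,0,15],[0,0,35],[0,0,40],[0,0,40]],"angular":[[0,0,0],[0,0,0],[0,0,0],[0,0,0]],"fingers":[0,0,0,0]}'; python3 go.py 22.5 0.5 283
```

```text
t: 6.68
ee_pos: [0.4888, -0.0915, 0.283]
eef_rot: [0.675, 0.738, 0.002, -0.001]
wrist_force: [0.2, 0.5, -0.5]
opening: 0.013
t 6.675 cab mm [-135.6   -0.4  283. ] yaw err tool(rad) 0.0036 down [ 0.0018  0.0045 -1.    ]
to go lin [  0.4 158.1   0.3] F [ 0.18  0.47 -0.54] M [-0.073 -0.022  0.002] op 0.013
```

```bash
python3 -m crank '{"linear":[[0,8,0],[0,24,0],[0,40,0],[0,56,0],[0,72,0],[0,88,0],[0,98,0],[0,100,0],[0,100,0]],"angular":[[0,0,0],[0,0,0],[0,0,0],[0,0,0],[0,0,0],[0,0,0],[0,0,0],[0,0,0],[0,0,0]],"fingers":[0,0,0,0,0,0,0,0,0]}'; python3 go.py 22.5 0.5 283
python3 - <<'E'
from h import *
w=eyes.camera("wrist");cv2.imwrite("pics/w10.png",w["color"][:,:,::-1]);s=eyes.camera("scene");crop(s,320,120,440,290,3.5,"pics/s10.png")
E
```

```text
t: 7.8
ee_pos: [0.5881, -0.0827, 0.2832]
eef_rot: [0.675, 0.738, 0.002, -0.001]
wrist_force: [-0.5, 0.3, -1.5]
opening: 0.0129
t 7.8 cab mm [-3.590e+01 -2.000e-01  2.832e+02] yaw err tool(rad) 0.0033 down [ 0.0012  0.0045 -1.    ]
to go lin [ 0.6 58.4  0.3] F [-0.5   0.28 -1.49] M [ 0.018 -0.015  0.038] op 0.0129
```

View pics/w10.png

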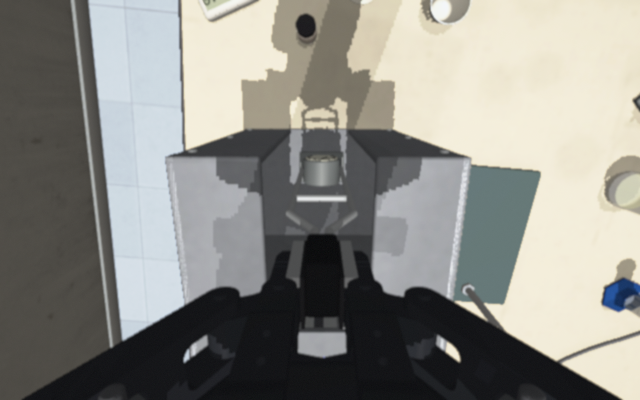

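View pics/s10.png

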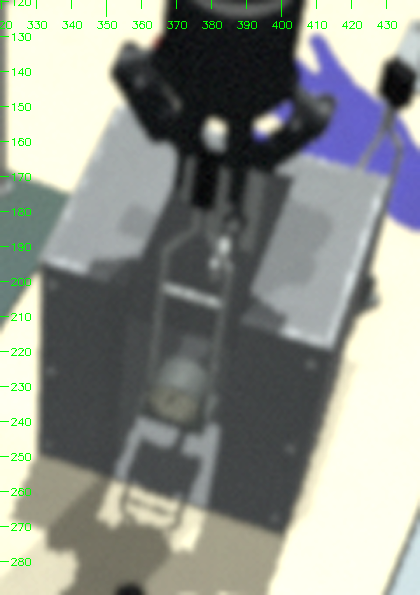

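```bash
python3 -m crank '{"linear":[[0,10,0],[0,22,0],[0,34,0],[0,44,0],[0,52,0],[0,57,0],[0,58,0],[0,58,0]],"angular":[[0,0,0],[0,0,0],[0,0,0],[0,0,0],[0,0,0],[0,0,0],[0,0,0],[0,0,0]],"fingers":[0,0,0,0,0,0,0,0]}'; python3 go.py 22.5 0.5 283
python3 - <<'E'
from go import *
w=eyes.camera("wrist");cv2.imwrite("pics/w11.png",w["color"][:,:,::-1]);s=eyes.camera("scene");crop(s,340,140,420,260,5,"pics/s11.png")
crop(w,270,110,370,240,5,"pics/w12.png");pickle.dump((w,s),open("v3.pkl","wb"))
E
```

```text
t: 8.9
ee_pos: [0.6455, -0.0777, 0.2835]
eef_rot: [0.675, 0.738, 0.002, -0.001]
wrist_force: [-0.7, 0.1, -1.6]
opening: 0.0129
t 8.9 cab mm [ 2.170e+01 -2.000e-01  2.835e+02] yaw err tool(rad) 0.0029 down [ 0.0013  0.0048 -1.    ]
to go lin [0.7 0.8 0.5] F [-0.67  0.14 -1.63] M [-0.039 -0.01   0.015] op 0.0129
```

View pics/w12.png

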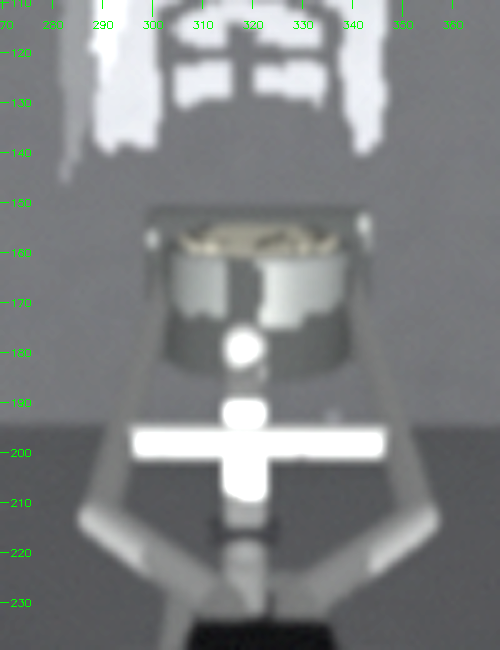

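View pics/s11.png

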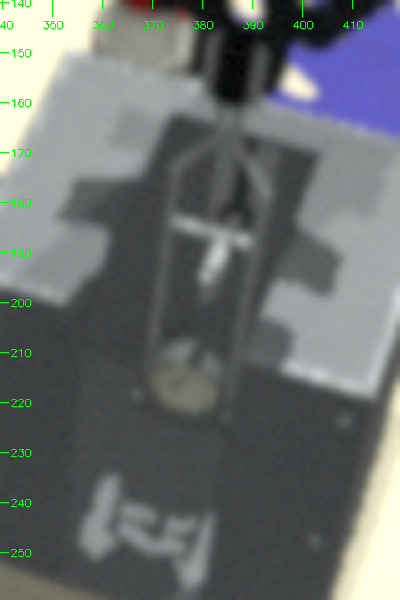

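```bash
python3 - <<'E'
from go import *
wn,sn=pickle.load(open("v3.pkl","rb")); w2=v["wrist"]
def cab(X):
    d=X-W(p,0,0,0);c,s=np.cos(p[2]),np.sin(p[2]);return np.round([1e3*(c*d[0]+s*d[1]),1e3*(-s*d[0]+c*d[1]),1e3*X[2]],1)
for z in (.185,.1875,.19): print("bar",z,cab(onz(wn,321.3,198,z)),cab(onz(wn,296,198,z)),cab(onz(wn,347,198,z)))
st=telemetry.observe();print(st["ee_pos"])
for z in (.15,.155,.16,.165,.17): print(z,"tip ctr",cab(onz(wn,318.2,179,z+.0045)),"keeper edge",cab(onz(wn,318.3,189,z+.0015)),"| from w2 keep edge",cab(onz(w2,325.5,320.5,z+.0015)),"flare end",cab(onz(w2,325.5,316,z+.004)))
print(tri((wn,318.3,189),(w2,325.5,320.5))[0], cab(tri((wn,318.3,189),(w2,325.5,320.5))[0]),cab(tri((wn,318.3,189),(w2,325.5,320.5),(t0,363.2,170))[0]),cab(tri((wn,318.3,189),(w2,325.5,320.5),(t0,363.2,170),(s0,380.5,197))[0]))
print(cab(tri((wn,318.3,189),(s0,380.5,197))[0]),cab(tri((wn,318.3,189),(t0,363.2,170))[0]))
E
```

```text
bar 0.185 [ 21.    2.5 185. ] [ 21.  -16.9 185. ] [ 21.   22.2 185. ]
bar 0.1875 [ 20.3   2.5 187.5] [ 20.3 -16.7 187.5] [ 20.2  22.  187.5]
bar 0.19 [ 19.5   2.5 190. ] [ 19.6 -16.6 190. ] [ 19.5  21.8 190. ]
[ 0.64538173 -0.07766659  0.28354451]
0.15 tip ctr [ 1.310e+01 -1.000e-01  1.545e+02] keeper edge [ 22.6  -0.  151.5] | from w2 keep edge [ 27.8   0.3 151.5] flare end [ 20.1   0.3 154. ]
0.155 tip ctr [ 1.190e+01 -1.000e-01  1.595e+02] keeper edge [ 21.3   0.  156.5] | from w2 keep edge [ 24.1   0.3 156.5] flare end [ 16.4   0.2 159. ]
0.16 tip ctr [ 10.8  -0.  164.5] keeper edge [ 20.    0.  161.5] | from w2 keep edge [ 20.3   0.2 161.5] flare end [ 12.7   0.2 164. ]
0.165 tip ctr [  9.6   0.  169.5] keeper edge [1.870e+01 1.000e-01 1.665e+02] | from w2 keep edge [1.650e+01 1.000e-01 1.665e+02] flare end [9.10e+00 1.00e-01 1.69e+02]
0.17 tip ctr [  8.5   0.  174.5] keeper edge [1.740e+01 1.000e-01 1.715e+02] | from w2 keep edge [1.280e+01 1.000e-01 1.715e+02] flare end [5.40e+00 1.00e-01 1.74e+02]
[ 0.64363527 -0.07753838  0.16209551] [1.990e+01 1.000e-01 1.621e+02] [ 18.3  -0.4 165.1] [ 20.1  -0.4 155.8]
[ 24.3   1.2 143.9] [ 15.9   0.2 176.8]
```

```bash
python3 -m crank '{"linear":[[-1.5,1,2],[-2.5,2.5,7],[-2.5,2.5,12],[-2.5,2.5,12],[-2.5,2.5,12]],"angular":[[0,0,0],[0,0,0],[0,0,0],[0,0,0],[0,0,0]],"fingers":[0,0,0,0,0]}'; python3 go.py 23.7 -2.5 270
python3 - <<'E'
from go import *
w=eyes.camera("wrist");crop(w,270,140,370,240,6,"pics/w13.png")
for i in range(1): print(telemetry.observe()["wrist_force"])
E
```

```text
t: 9.62
ee_pos: [0.6482, -0.0799, 0.2715]
eef_rot: [0.675, 0.738, 0.002, -0.001]
wrist_force: [-0.2, 0.1, -0.7]
opening: 0.0131
t 9.625 cab mm [ 24.2  -2.6 271.5] yaw err tool(rad) 0.003 down [ 0.0015  0.0049 -1.    ]
to go lin [ 0.1 -0.5  1.5] F [-0.17  0.1  -0.66] M [-0.039 -0.023  0.   ] op 0.0131
[-0.37481652 -0.85504731 -1.27998441]
```

View pics/w13.png

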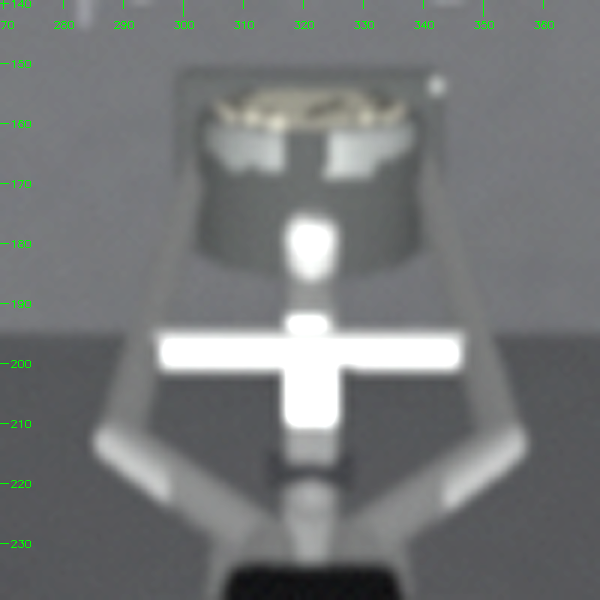

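```bash
python3 - <<'E'
from go import *
def cab(X):
    d=X-W(p,0,0,0);c,s=np.cos(p[2]),np.sin(p[2]);return np.round([1e3*(c*d[0]+s*d[1]),1e3*(-s*d[0]+c*d[1]),1e3*X[2]],1)
w=eyes.camera("wrist")
print("bar",cab(onz(w,321.3,198.2,.1755)))
for z in (.155,.16,.165): print(z,"keeper",cab(onz(w,321.3,191.5,z+.0015)),"tipfront",cab(onz(w,321.3,175,z+.006)),"tip back top",cab(onz(w,321.3,187,z+.004)))
E
```

```text
bar [ 23.1   0.  175.5]
0.155 keeper [2.290e+01 1.000e-01 1.565e+02] tipfront [8.20e+00 1.00e-01 1.61e+02] tip back top [1.85e+01 1.00e-01 1.59e+02]
0.16 keeper [2.160e+01 1.000e-01 1.615e+02] tipfront [  7.1   0.  166. ] tip back top [1.72e+01 1.00e-01 1.64e+02]
0.165 keeper [2.020e+01 1.000e-01 1.665e+02] tipfront [  6.   0. 171.] tip back top [ 15.9   0.  169. ]
```

```bash
python3 -m crank '{"linear":[[0,0,2],[0,0,4],[0,0,6],[0,0,6]],"angular":[[0,0,0],[0,0,0],[0,0,0],[0,0,0]],"fingers":[0,0,0,0]}'; python3 go.py 23.7 -2.5 265;  python3 -m crank '{"linear":[[0,0,1],[0,0,2],[0,0,3],[0,0,3]],"angular":[[0,0,0],[0,0,0],[0,0,0],[0,0,0]],"fingers":[0,0,0,0]}';  python3 go.py 23.7 -2.5 262
```

```text
t: 10.22
ee_pos: [0.6481, -0.0798, 0.2654]
eef_rot: [0.675, 0.738, 0.002, -0.001]
wrist_force: [0.3, 0.3, -1.4]
opening: 0.0133
t 10.225 cab mm [ 24.1  -2.6 265.4] yaw err tool(rad) 0.0029 down [ 0.0013  0.0049 -1.    ]
to go lin [ 0.1 -0.4  0.4] F [ 0.25  0.31 -1.37] M [ 0.033 -0.063  0.027] op 0.0133
t: 10.72
ee_pos: [0.648, -0.0798, 0.2623]
eef_rot: [0.675, 0.738, 0.002, -0.001]
wrist_force: [-0.6, -0.0, -2.2]
opening: 0.013
t 10.725 cab mm [ 24.1  -2.5 262.3] yaw err tool(rad) 0.0029 down [ 0.0012  0.005  -1.    ]
to go lin [ 0.  -0.4  0.3] F [-0.6  -0.02 -2.19] M [ 0.03  -0.027 -0.019] op 0.013
```

```bash
for i in 1 2 3; do echo; done; python3 -m crank '{"linear":[[0,0,1],[0,0,2],[0,0,2]],"angular":[[0,0,0],[0,0,0],[0,0,0]],"fingers":[0,0,0]}' | egrep 'ee_pos|force'; python3 -m crank '{"linear":[[0,0,1],[0,0,2],[0,0,2]],"angular":[[0,0,0],[0,0,0],[0,0,0]],"fingers":[0,0,0]}'| egrep 'ee_pos|force'; python3 go.py 23.7 -2.5 258
```

```text
ee_pos: [0.6481, -0.0798, 0.2604]
wrist_force: [0.2, 0.2, -0.5]
ee_pos: [0.6482, -0.0798, 0.2585]
wrist_force: [-0.3, 0.6, 0.6]
t 11.475 cab mm [ 24.2  -2.5 258.5] yaw err tool(rad) 0.003 down [ 0.0016  0.0049 -1.    ]
to go lin [ 0.  -0.5  0.5] F [-0.34  0.57  0.58] M [0.059 0.053 0.031] op 0.0131
```

```bash
python3 -m crank '{"linear":[[0,0,1],[0,0,2],[0,0,2]],"angular":[[0,0,0],[0,0,0],[0,0,0]],"fingers":[0,0,0]}' | egrep 'ee_pos|force'; python3 -m crank '{"linear":[[0,0,1],[0,0,2],[0,0,2]],"angular":[[0,0,0],[0,0,0],[0,0,0]],"fingers":[0,0,0]}'| egrep 'ee_pos|force'; python3 -m crank '{"linear":[[0,0,1],[0,0,2],[0,0,2]],"angular":[[0,0,0],[0,0,0],[0,0,0]],"fingers":[0,0,0]}'| egrep 'ee_pos|force'; python3 go.py 23.7 -2.5 253
```

```text
ee_pos: [0.6484, -0.0798, 0.2566]
wrist_force: [-0.2, 0.3, 1.4]
ee_pos: [0.6486, -0.0797, 0.2548]
wrist_force: [0.5, 1.1, 1.4]
ee_pos: [0.649, -0.0797, 0.2531]
wrist_force: [0.9, 0.5, 3.1]
t 12.6 cab mm [ 25.1  -2.5 253.1] yaw err tool(rad) 0.0031 down [ 0.0038  0.0048 -1.    ]
to go lin [ 0.  -1.4  0.1] F [0.87 0.53 3.13] M [ 0.09  -0.206  0.026] op 0.0135
```

```bash
python3 - <<'E'
from go import *
w=eyes.camera("wrist");crop(w,270,140,370,240,6,"pics/w14.png");print(telemetry.observe()["wrist_force"])
E
```

```text
[0.72644572 0.50816437 3.3940988 ]
```

View pics/w14.png

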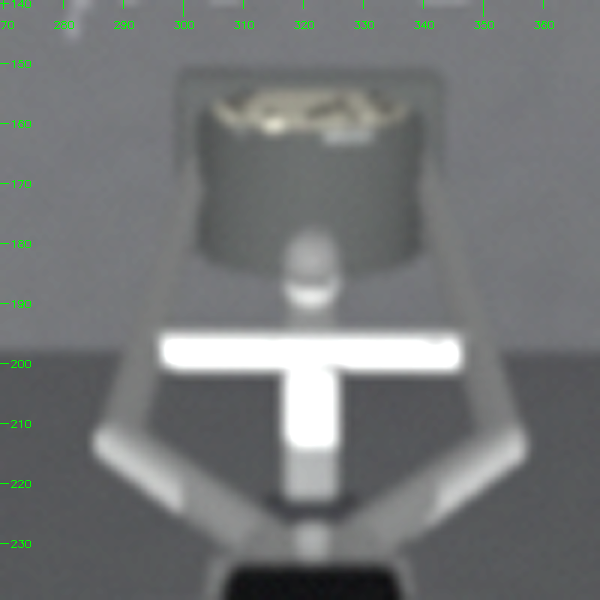

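```bash
python3 -m crank '{"linear":[[0,-0.5,1],[0,-1,2],[0,-1,2]],"angular":[[0,0,0],[0,0,0],[0,0,0]],"fingers":[0,0,0]}' | egrep 'ee_pos|force'; python3 -m crank '{"linear":[[0,-0.5,1],[0,-0.5,2],[0,-0.5,2]],"angular":[[0,0,0],[0,0,0],[0,0,0]],"fingers":[0,0,0]}'| egrep 'ee_pos|force';  python3 go.py 23.7 -2.5 249
```

```text
ee_pos: [0.6478, -0.08, 0.251]
wrist_force: [0.6, -0.2, 3.5]
ee_pos: [0.6466, -0.0798, 0.2477]
wrist_force: [0.1, 0.4, -1.5]
t 13.4 cab mm [ 22.7  -2.4 247.7] yaw err tool(rad) 0.003 down [ 0.0012  0.0048 -1.    ]
to go lin [-0.1  1.  -1.3] F [ 0.09  0.43 -1.52] M [-0.011  0.022  0.024] op 0.0129
```

```bash
python3 -m crank '{"linear":[[0,0.5,1],[0,1,2],[0,1,2]],"angular":[[0,0,0],[0,0,0],[0,0,0]],"fingers":[0,0,0]}' | egrep 'ee_pos|force'; python3 -m crank '{"linear":[[0,0.5,1],[0,0.5,1],[0,0.5,1]],"angular":[[0,0,0],[0,0,0],[0,0,0]],"fingers":[0,0,0]}'| egrep 'ee_pos|force';  python3 -m crank '{"linear":[[0,0,1],[0,0,1],[0,0,1]],"angular":[[0,0,0],[0,0,0],[0,0,0]],"fingers":[0,0,0]}'| egrep 'ee_pos|force';python3 go.py 23.7 -2.5 243
python3 - <<'E'
from go import *
w=eyes.camera("wrist");crop(w,270,140,370,240,6,"pics/w15.png");print(telemetry.observe()["wrist_force"])
E
```

```text
ee_pos: [0.6481, -0.0797, 0.246]
wrist_force: [-0.2, 0.6, 2.1]
ee_pos: [0.649, -0.0797, 0.2452]
wrist_force: [0.3, -0.3, 2.7]
ee_pos: [0.6492, -0.0798, 0.245]
wrist_force: [-1.4, 0.6, 5.4]
t 14.525 cab mm [ 25.2  -2.6 245. ] yaw err tool(rad) 0.003 down [ 0.0041  0.0048 -1.    ]
to go lin [ 0.1 -1.5  2. ] F [-1.39  0.62  5.45] M [ 0.128  0.109 -0.006] op 0.0135
[ 0.05196804 -0.51215582  5.70596217]
```

View pics/w15.png

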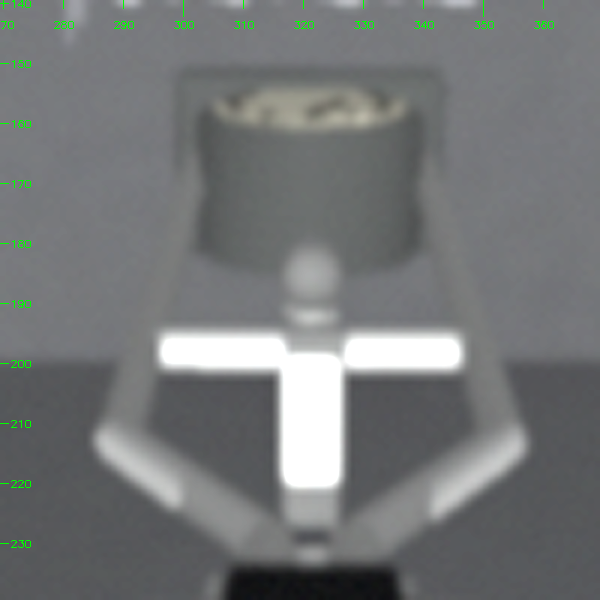

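```bash
python3 -m crank '{"linear":[[0,0,-0.5],[0,0,-0.5],[0,0,-0.5]],"angular":[[0,0,0],[0,0,0],[0,0,0]],"fingers":[0,0,0]}' | egrep 'ee_pos|force'; python3 go.py 23.7 -2.5 245
```

```text
ee_pos: [0.6491, -0.0797, 0.2453]
wrist_force: [1.2, 0.4, 1.3]
t 14.95 cab mm [ 25.1  -2.5 245.3] yaw err tool(rad) 0.0031 down [ 0.0037  0.0048 -1.    ]
to go lin [-0.  -1.4  0.3] F [1.19 0.36 1.34] M [-0.022 -0.196 -0.038] op 0.013
```

```bash
python3 -m crank '{"linear":[[0,0,0],[0,0,0],[0,0,0],[0,0,0],[0,0,0],[0,0,0]],"angular":[[0,0,0],[0,0,0],[0,0,0],[0,0,0],[0,0,0],[0,0,0]],"fingers":[0.2,0.25,0.3,0.35,0.4,0.4]}'; python3 go.py 23.7 -2.5 245
python3 - <<'E'
from go import *
w=eyes.camera("wrist");cv2.imwrite("pics/w16.png",w["color"][:,:,::-1]);s=eyes.camera("scene");crop(s,320,120,440,290,3.5,"pics/s16.png")
E
```

```text
t: 15.7
ee_pos: [0.649, -0.0797, 0.2453]
eef_rot: [0.675, 0.738, 0.003, -0.0]
wrist_force: [0.3, -0.5, -0.3]
opening: 0.034
t 15.7 cab mm [ 25.1  -2.5 245.3] yaw err tool(rad) 0.003 down [ 0.0037  0.0048 -1.    ]
to go lin [ 0.  -1.4  0.3] F [ 0.31 -0.46 -0.3 ] M [-0.073  0.023  0.012] op 0.034
```

View pics/w16.png

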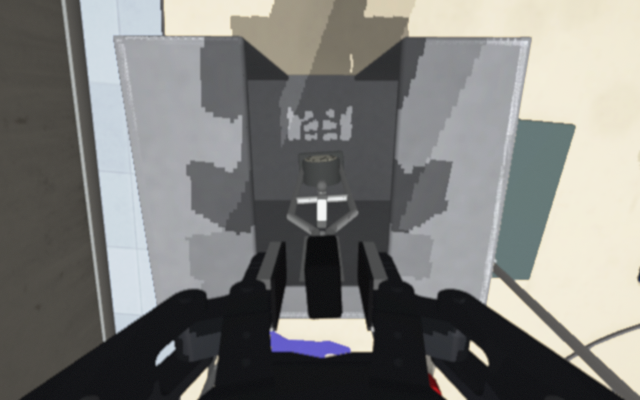

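View pics/s16.png

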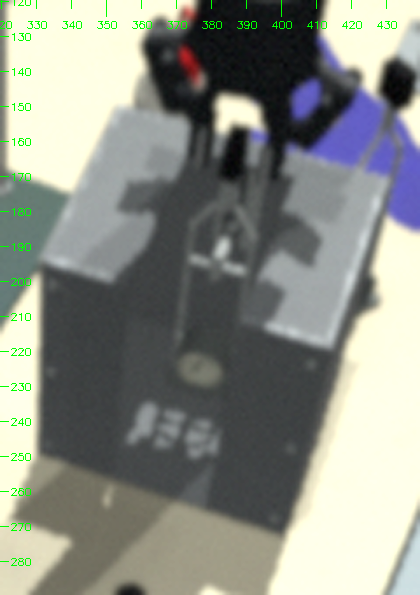

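```bash
python3 -m crank '{"linear":[[0,0,-4],[0,0,-12],[0,0,-22],[0,0,-34],[0,0,-46],[0,0,-70],[0,0,-95],[0,0,-120],[0,0,-120],[0,0,-120],[0,0,-120],[0,0,-120]],"angular":[[0,0,0],[0,0,0],[0,0,0],[0,0,0],[0,0,0],[0,0,0],[0,0,0],[0,0,0],[0,0,0],[0,0,0],[0,0,0],[0,0,0]],"fingers":[0.4,0.4,0.4,0.4,0.4,0.4,0.4,0.4,0.4,0.4,0.4,0.4]}'
python3 - <<'E'
from go import *
w=eyes.camera("wrist");cv2.imwrite("pics/w17.png",w["color"][:,:,::-1]);crop(w,260,80,380,260,4,"pics/w18.png");s=eyes.camera("scene");crop(s,320,120,440,290,3.5,"pics/s17.png")
pickle.dump((w,s),open("v4.pkl","wb"))
E
```

```text
t: 17.3
ee_pos: [0.6483, -0.0801, 0.3644]
eef_rot: [0.675, 0.738, 0.003, -0.001]
wrist_force: [-1.1, 0.2, -0.0]
opening: 0.0342
```

View pics/w18.png

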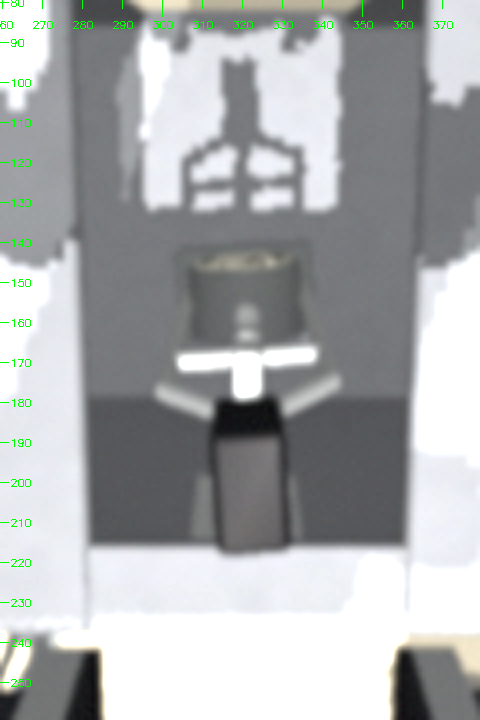

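View pics/s17.png

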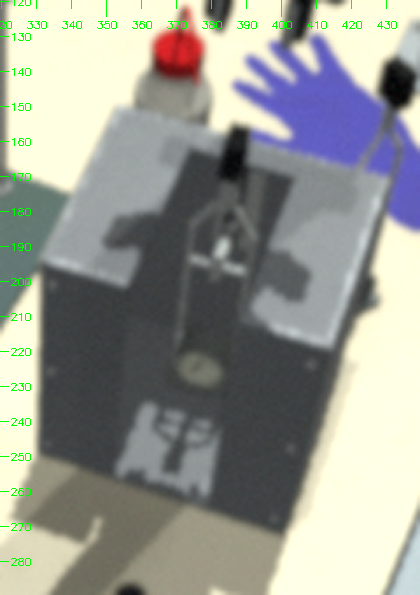

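```bash
python3 -m crank '{"linear":[[0,0,0],[0,0,0],[0,0,0],[0,0,0],[0,0,0],[0,0,0],[0,0,0],[0,0,0]],"angular":[[0,0,0],[0,0,0],[0,0,0],[0,0,0],[0,0,0],[0,0,0],[0,0,0],[0,0,0]],"fingers":[0.4,0.4,0.4,0.4,0.4,0.4,0.4,0.4]}' | head -1
python3 - <<'E'
from go import *
wo,so=pickle.load(open("v4.pkl","rb"))
w=eyes.camera("wrist");s=eyes.camera("scene")
print(np.abs(s["color"][140:260,340:420].astype(int)-so["color"][140:260,340:420]).mean(), np.abs(w["color"][130:230,280:370].astype(int)-wo["color"][130:230,280:370]).mean(),np.abs(w["color"][130:230,280:370].astype(int)-wo["color"][130:230,280:370]).max())
def cab(X):
    d=X-W(p,0,0,0);c,ss=np.cos(p[2]),np.sin(p[2]);return np.round([1e3*(c*d[0]+ss*d[1]),1e3*(-ss*d[0]+c*d[1]),1e3*X[2]],1)
print("bar",cab(onz(w,321,169,.149)),"block top",cab(onz(w,322,202,.278)))
crop(w,290,130,350,225,6,"pics/w19.png"); t=eyes.camera("top"); crop(t,300,130,420,280,3.8,"pics/t19.png")
E
```

```text
t: 18.4
0.8733333333333333 1.9097037037037037 34
bar [ 24.7  -0.3 149. ] block top [2.35e+01 2.00e-01 2.78e+02]
```

View pics/w19.png

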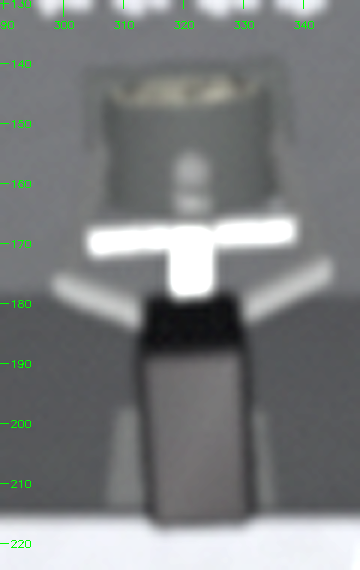

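View pics/t19.png

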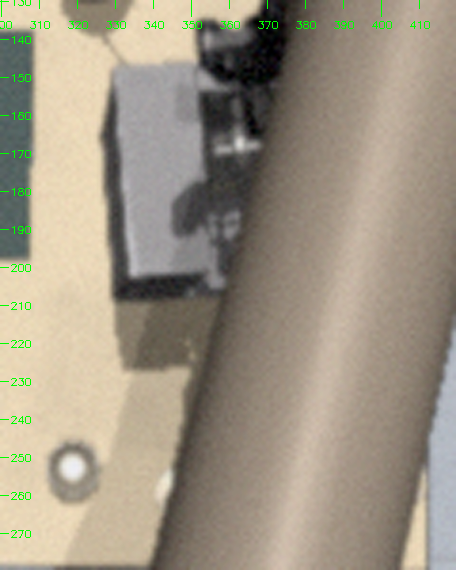

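```bash
python3 -c "
from plant import ticket
print(ticket.finish_job())"
```

```text
the job is handed in; nothing more can be done
None
```

I hung the gauge nearest the base on the snap hook inside the cabinet, let go and handed the job in at about 18.5 s. No verdict was reported, so the result below rests on my own checks.

**What I did**
- I gripped the block across the gauge's y and carried it in level through the front opening, about centred in it.
- Over the mouth I corrected the bar by about 2 mm each way, using the wrist camera.
- Lowering by feel, the bar met the keeper at about z = 0.164 m. That puts the hinge pin at about z = 0.160 m, which agrees with the camera estimate.
- The force rose to about 3.5 N, about 5 N with the gauge's weight. It then dropped back to the weight alone, which I took as the keeper snapping over the bar.
- The bar then stopped in the bottom of the hook. The last 1 mm step raised the wrist reading to about 5.7 N, or roughly 7 N on the hook, so I backed off to about 3 N before opening the fingers.

**Last checks**
- **Position:** the bar is about 20 mm in front of the pin and within 1 mm of the hook's centre sideways. The grip block sits directly above it, within about 1.5 mm, so the gauge is upright.
- **Stillness:** two pictures about 1 s apart show no visible movement.
- **Keeper:** it is seen lying over the bar. Its angle was judged from pictures and force only, not measured.

**Less certain**
- The travel from first touch to bottom was about 15 mm, against the 17 mm stated. My height reading and the moment of first touch are good to about 2 mm.
- The arm hid the timer, the vial and most of the lid in the last overhead picture. The gauge travelled well above or clear of them, and I felt no contact.

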